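# Find the unset filling with a spring gauge

### The arm

A 6-joint arm with a two-finger parallel gripper is mounted at the origin on the work surface. World frame = base frame: x ahead of the robot, y to its left, z up, the work surface at z = 0. Lengths are in m, angles in degrees, forces in N, time in s.
With the tool pointing down it reaches from about 0.25 to 0.725 m from the base axis. Payload 9.7 kg.
Tool frame: the origin (TCP) lies midway between the tips of the shut fingers; the grasp point (between the pads) lies 19 mm behind it; z points along the fingers, y is the line along which they close (so a half turn about z gives the same grasp; the last joint's range is limited). The gripper opens to 85 mm and grips with 20 to 120 N. Pads are 22 mm wide; open, the fingers measure 114 mm over their backs; the gripper's body (76 mm by 85 mm) begins 54 mm behind the grasp point. The pads swing forward as they close: fully open they stand 13 mm farther back than shut.
Start: joints at [71.219, 4.979, 10.078, 95.1, 0, 90], TCP at [0.177, 0.521, 0.231] pointing down, gripper open.
Joint ranges: [-179.16, 179.16], [-48.56, 103.87], [-65.8, 70.77], [-126.05, 130.52], [-82.76, 87.17], [-180, 180]. Speed limits (degrees/s): [127.2, 127.2, 147.25, 180, 180, 180].

### API

Orientations are given as [roll, pitch, yaw] about the fixed x, y, z axes, in that order (R = Rz(yaw) Ry(pitch) Rx(roll)).
In Python, from workcell import * gives the robot as it stands.
- The arm moves only by the tool servo_tool, never from a script. Its argument "moves" is a list of rows, each a list of 4 numbers: the shift along the world's x, y, z in normalised numbers (1 is 100 cm), then the turn about the world's z in shares of pi rad (1.0 is pi rad). A call has 1 to 20 rows; each row is the pose to reach, as a shift and turn from the pose commanded when the call began; what a row does not reach only later rows make up. A row lasts 1/12 s, in which the tool goes at most 41.7 mm and 7.16 degrees, less where a joint would pass 70% of its speed; a pose out of reach is approached as far as the arm can. No shift or turn number may pass 1 either way. A call with a gripper value outside its range is refused whole. "claw" is the closure, from 0 (fully open) to 1 (shut), set as the call begins (left out, the last holds). The fingers move at their own pace and stop on an object; "force" is the grip in N (left out, the last holds). Time passes only in rows, so rows that repeat a pose let the fingers close. It gives the time, the measured TCP pose, the force, the opening and the grip force at its end, in the units of the state.
- get_obs(): the state, without advancing time (a new reading comes with each control period).
- camera(name): name is "side" or "top" or "wrist"; returns the picture (480x640x3 uint8, red, green, blue); there is no depth.
- get_calibration(name): a dict with "fx", "fy", "cx", "cy" (pixels), "rvec" (rotation vector, rad) and "tvec" (3), from world to camera coordinates, as OpenCV has them; the wrist camera has in their place "tool_from_camera" (4x4, takes a point from camera to tool coordinates, whose origin is the TCP and whose axes are the flange's). Camera axes: x right, y down, z forward; pixel columns grow to the right and rows downward; lengths in m; the calibration is good to about 2 mm. A picture is of the moment at which its call begins: read the wrist's pose just before it. get_calibration takes no time and is no camera call.
- job_done(): hands the job in; it is judged then, once.
The state is a dict: "time": time; "q": joint angles; "qd": joint speeds; "joint_efforts": joint torques, N m; "ee_pos": TCP position; "tcp_rot": TCP orientation; "wrist_force": force on the tool from outside, world axes, zero at the start; "torque": the same for the moment, N m; "opening": finger opening in m; "grasp_force": force on a finger pad.
Only numpy, scipy, OpenCV 4.12 (cv2) and the standard library are available. Lean on these libraries where they do the work, as an engineer would, in place of code of your own. Each camera call takes 0.05 s, during which the arm holds its last target. There are 200 camera calls.

### The job

Check three samples of filling: take the spring gauge from its holder and press its pin gently, straight down, into the middle of each tin until about half of the pin's spring travel is used and the filling is dented, never using more than three quarters of it. Stand the gauge upright back in its holder with its collar down on the block, then set the tin whose filling let the pin sink deepest upright on the low steel tray, leaving the other two tins and everything else where they are.

Things in the scene. Friction and masses are not known exactly. Their poses are not given: they have to be found in the camera images.
- holder: wooden block 76 x 76 mm, 62 mm high, fixed, with an upright through hole 32 mm across in its middle; origin at the centre of the underside. It stands left or right of the tins, and the tray on the other side
- gauge: spring gauge, round, 0.18 kg, hanging upright in the holder by its collar. Origin at the centre of the collar's underside (62 mm above the table when home), z up. Collar 48 mm across, 6 mm thick; above it an aluminium barrel 26 mm across (6 to 64 mm above the origin), then a 29 mm cap up to 72 mm; below, a 26 mm nose down to -30 mm and the 8 mm steel pin down to -52 mm
- gauge_pin (a joint): how far the sprung pin is pushed into the gauge, m: 0 out, 0.006 at its stop. Spring: starts to move at 1.5 N, then 2 N more per mm (half travel, 3 mm, is 7.5 N)
- tin_a: one of three alike round open aluminium tins, 62 mm across, 50 mm high, wall 2 mm, 0.3 kg; origin at the centre of the underside, z up. Its set pale filling has a flat top 24 to 44 mm above the origin (differs per tin and run, not measured). The middle of the filling, 25 mm across, gives way under the pin; which tin is softest cannot be seen beforehand
- tin_b: one of three alike round open aluminium tins, 62 mm across, 50 mm high, wall 2 mm, 0.3 kg; origin at the centre of the underside, z up. Its set pale filling has a flat top 24 to 44 mm above the origin (differs per tin and run, not measured). The middle of the filling, 25 mm across, gives way under the pin; which tin is softest cannot be seen beforehand
- tin_c: one of three alike round open aluminium tins, 62 mm across, 50 mm high, wall 2 mm, 0.3 kg; origin at the centre of the underside, z up. Its set pale filling has a flat top 24 to 44 mm above the origin (differs per tin and run, not measured). The middle of the filling, 25 mm across, gives way under the pin; which tin is softest cannot be seen beforehand
- spot_a (a joint): how far the middle of tin_a's filling is dented, m (0 untouched, at most 0.012). The dent stays (firm: what exceeds 3 mm springs back; soft: what exceeds 9 mm). A firm filling gives at 5 N, then takes 1.5 N more per mm; the soft one 4 N, then 0.45 N more per mm: at 7.5 N about 1.7 against 8 mm. Two tins are firm, one is soft
- spot_b (a joint): how far the middle of tin_b's filling is dented, m (0 untouched, at most 0.012). The dent stays (firm: what exceeds 3 mm springs back; soft: what exceeds 9 mm). A firm filling gives at 5 N, then takes 1.5 N more per mm; the soft one 4 N, then 0.45 N more per mm: at 7.5 N about 1.7 against 8 mm. Two tins are firm, one is soft
- spot_c (a joint): how far the middle of tin_c's filling is dented, m (0 untouched, at most 0.012). The dent stays (firm: what exceeds 3 mm springs back; soft: what exceeds 9 mm). A firm filling gives at 5 N, then takes 1.5 N more per mm; the soft one 4 N, then 0.45 N more per mm: at 7.5 N about 1.7 against 8 mm. Two tins are firm, one is soft
- tray: square steel tray 170 x 170 mm, fixed, with a floor about 3 mm thick and a rim 10 mm high and 3 mm thick; origin at the centre of the underside
- carton: bystander: closed brass-coloured tin box 94 x 144 mm, 59 mm high, beyond the sample tins; origin at the centre of the underside
- tub: bystander: dark brown open tub 150 mm across, 110 mm high; origin at the centre of the underside
- knife: bystander: spatula with a dark wooden handle, about 270 mm long, lying flat beyond the tins
There are look-alikes about, which are no part of the job. Leave any purple look-alike of the tin_b alone.

How it is judged (in metres and radians):
On the way, in this order (a step that is already met when the one before it is completed fails the run):
1. the gauge is lifted out of its holder before any filling is dented (z of gauge in the frame of holder above 0.08 m and value of joint each of spot_a, spot_b, spot_c below 0.0004 m), for 0.2 s.
2. all three fillings have been dented (0.8 mm or more), the gauge still out of its holder (z of gauge in the frame of holder above 0.08 m and value of joint each of spot_a, spot_b, spot_c above 0.0008 m), for 0.1 s.
3. the gauge is back in its holder, collar on the block, the tin not yet on the tray (z of gauge in the frame of holder between 0.058 and 0.066 m and horizontal distance between gauge and holder below 0.008 m and angle between gauge's own z axis and vertical below 0.1 rad and contact force between the fingers and gauge below 0.2 N and horizontal distance between tin_b and tray above 0.1 m), for 0.2 s.
At the end, for the whole second after the job is handed in: The gauge hangs upright in its holder, collar on the block; all three fillings show a dent of at least 0.8 mm; the tin with the softest filling stands upright and at rest on the tray's floor, within 55 mm of its middle each way; the other two tins stand upright within 30 mm of where they were (z of gauge in the frame of holder between 0.058 and 0.066 m and horizontal distance between gauge and holder below 0.008 m and angle between gauge's own z axis and vertical below 0.1 rad and value of joint each of spot_a, spot_b, spot_c above 0.0008 m and x of tin_b in the frame of tray between -0.055 and 0.055 m and y of tin_b in the frame of tray between -0.055 and 0.055 m and z of tin_b in the frame of tray below 0.008 m and angle between each of tin_b, tin_a, tin_c's own z axis and vertical below 0.08 rad and linear speed of each of tin_b, gauge below 0.02 m/s and distance of each of tin_a, tin_c from where it was at the start of the episode below 0.03 m); the robot touches nothing.
It fails at once if the gauge's pin is pushed in by more than 4.7 mm (three quarters of its travel is 4.5 mm) (value of joint gauge_pin above 0.0047 m).
It fails at once if the gauge presses on a tin with more than 14 N (contact force between gauge and tin_a above 14 N or contact force between gauge and tin_b above 14 N or contact force between gauge and tin_c above 14 N).
It fails at once if a tin with firm filling is moved more than 40 mm or any tin is tipped over (distance of any of tin_a, tin_c from where it was at the start of the episode above 0.04 m or angle between any of tin_a, tin_b, tin_c's own z axis and vertical above 0.6 rad).
It fails at once if a bystander is moved more than 20 mm (distance of any of carton, tub, knife from where it was at the start of the episode above 0.02 m).
It also fails if it takes over 70 s, if anything falls off the work surface, if the arm or the gripper's body presses on something with over 40 N, if the wrist force passes 120 N, or if a joint passes its speed limit or range.

## Working session

There is one attempt and no reset: what is moved stays moved. The work goes in short steps, Python scripts to look and compute and a tool call to move; the robot and the scene stay as the last step left them, time stands still between calls to the robot, and variables do not carry over. Pictures are saved under pics/ and viewed, at most 10 in all, crops included, and the job is handed in when it is done.

Besides the shell and the picture viewer there is one more tool, called after "Emit:" as a command line: name --pt "numbers of a row" for each row, then --argument value for the rest. servo_tool: Moves the arm, as the interface text tells. Its arguments: {"type":"object","properties":{"moves":{"type":"array","items":{"type":"array","items":{"type":"number"}}},"claw":{"type":"number"},"force":{"type":"number"}},"required":["moves"]}

```bash
mkdir -p pics
cat > h.py <<'E'
from workcell import *
import numpy as np, cv2
from scipy.spatial.transform import Rotation as R
def cam(n):
    o=get_obs(); im=camera(n); return o,im
def save(n,im): cv2.imwrite('pics/'+n,im[:,:,::-1])
def ray(n,uv,o=None):
    c=get_calibration(n); d=np.array([(uv[0]-c['cx'])/c['fx'],(uv[1]-c['cy'])/c['fy'],1.])
    if n=='wrist':
        T=np.array(c['tool_from_camera']); Rt=R.from_euler('xyz',o['tcp_rot'],degrees=True).as_matrix()
        return Rt@T[:3,3]+np.array(o['ee_pos']), Rt@T[:3,:3]@d
    M=R.from_rotvec(np.ravel(c['rvec'])).as_matrix(); return -M.T@np.ravel(c['tvec']), M.T@d
def atz(n,uv,z,o=None):
    p,d=ray(n,uv,o); return p+d*(z-p[2])/d[2]
def tri(rs):
    A=0;b=0
    for p,d in rs:
        d=d/np.linalg.norm(d); P=np.eye(3)-np.outer(d,d); A=A+P; b=b+P@p
    x=np.linalg.solve(A,b); return x,[np.linalg.norm(np.cross(x-p,d/np.linalg.norm(d))) for p,d in rs]
E
python3 - <<'E'
from h import *
o,t=cam('top'); save('top0.png',t)
_,s=cam('side'); save('side0.png',s)
print(o)
for n in('top','side'): print(n,ray(n,(320,240)))
E
```

```text
{'time': 0.0, 'q': array([ 7.12181593e+01,  5.01102716e+00,  1.00338135e+01,  9.51010071e+01,
       -2.27671378e-04,  8.99995029e+01]), 'qd': array([ 0.07889316, -0.04397177,  0.0031536 ,  0.03891299,  0.07005876,
        0.06725378]), 'joint_efforts': array([-1.69666869e-04, -5.20388567e+01,  4.64805114e+01,  1.63569627e-02,
        1.37831626e-05,  6.21069532e-06]), 'ee_pos': array([0.17700354, 0.52048163, 0.23057805]), 'tcp_rot': array([-1.79921779e+02,  2.26992580e-04,  1.61218657e+02]), 'wrist_force': array([ 0.41170738, -0.49480502, -0.000683  ]), 'torque': array([ 0.02332076, -0.03218394,  0.02306804]), 'grasp_force': 0.0, 'opening': 0.08537609401610342}
top (array([0.39566977, 0.01143691, 1.02172043]), array([ 0.1974228 , -0.0084624 , -0.98029112]))
side (array([ 0.12729803, -0.72795286,  0.55928187]), array([ 0.46020187,  0.73214288, -0.50219821]))
```

View pics/top0.png

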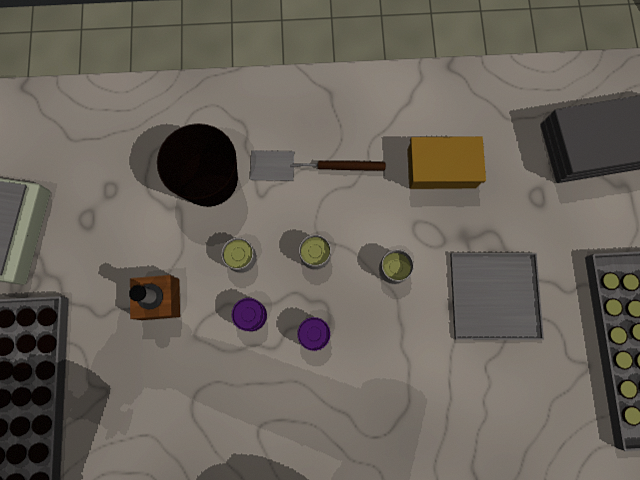

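View pics/side0.png

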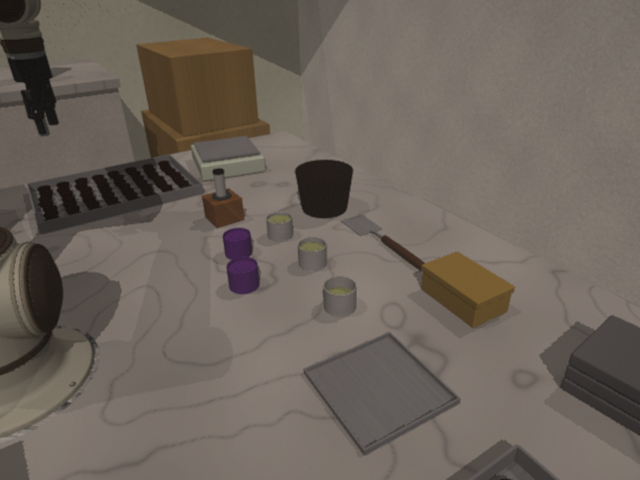

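Top view: the gauge stands in the wooden holder, with its cap at about (138,292) and collar at (150,296). The open pale tins are at (238,254), (315,250) and (397,265), and the tray is at (496,296). Two closed purple look-alikes are at (249,314) and (314,333). Other things that could be mistaken for targets are the muffin-tray cups at the left and right edges. Side view: gauge cap at (219,173), tins at (280,220), (313,247) and (340,288).

Run:
```python
from h import *
P={'cap':((138,292),(219,171)),'tinL':((238,247),(280,217)),'tinM':((315,243),(313,242)),'tinR':((398,259),(340,282))}
for k,(a,b) in P.items(): print(k,*[np.round(v,4) for v in tri([ray('top',a),ray('side',b)])])
for k,a,z in [('cap',(138,292),.134),('tL',(237,253),.05),('tM',(315,249),.05),('tR',(397,265),.05),('tray',(496,296),.01),('p1',(249,314),.05),('p2',(314,333),.05),('hold',(154,297),.062)]: print(k,np.round(atz('top',a,z),4))
for c in [(447,253),(535,252),(542,337),(455,338)]: print(np.round(atz('top',c,.01),4))
for c in [(136,278),(180,276),(180,318),(131,319)]: print('h',np.round(atz('top',c,.062),4))
c=get_calibration('wrist'); print(c)
```

```text
cap [0.4998 0.3243 0.1293] [0.0007 0.0007]
tinL [0.5822 0.1637 0.0468] [0.0043 0.0043]
tinM [0.5817 0.0149 0.0502] [0.0046 0.0046]
tinR [ 0.5423 -0.1419  0.0531] [0.0044 0.0044]
cap [0.4986 0.3228 0.134 ]
tL [0.5739 0.1637 0.05  ]
tM [0.5742 0.0135 0.05  ]
tR [ 0.5353 -0.1416  0.05  ]
tray [ 0.4699 -0.3373  0.01  ]
p1 [0.4566 0.1432 0.05  ]
p2 [0.4155 0.023  0.05  ]
hold [0.4961 0.318  0.062 ]
[ 0.5602 -0.2497  0.01  ]
[ 0.5534 -0.4256  0.01  ]
[ 0.3867 -0.4167  0.01  ]
[ 0.3932 -0.2485  0.01  ]
h [0.5335 0.3524 0.062 ]
h [0.5331 0.2697 0.062 ]
h [0.4548 0.2693 0.062 ]
h [0.4575 0.36   0.062 ]
{'fx': 414.29317162777113, 'fy': 414.29317162777113, 'cx': 318.5058217519217, 'cy': 240.8501718447061, 'tool_from_camera': array([[ 8.67019912e-06, -9.64927059e-01, -2.62518133e-01,
         6.76876465e-02],
       [ 9.99999932e-01, -8.82526744e-05,  3.57413756e-04,
         1.03349572e-03],
       [-3.68046132e-04, -2.62518119e-01,  9.64926993e-01,
        -1.42328477e-01],
       [ 0.00000000e+00,  0.00000000e+00,  0.00000000e+00,
         1.00000000e+00]])}
```

The rows are not in the units I measure in: shifts go in shares of 100 cm and turns go in shares of pi rad. I convert before sending: 32.3 cm / 100 = 0.323, 24 cm / 100 = 0.24, 0.328 rad / 3.1416 = 0.1044.

Emit:
servo_tool --pt "0.08 -0.05 0.01 0.0318" --pt "0.16 -0.1 0.01 0.0637" --pt "0.24 -0.15 0.01 0.0955" --pt "0.323 -0.205 0.01 0.1044" --pt "0.323 -0.205 0.01 0.1044" --pt "0.323 -0.205 0.01 0.1044" --pt "0.323 -0.205 0.01 0.1044" --pt "0.323 -0.205 0.01 0.1044" --pt "0.323 -0.205 0.01 0.1044" --pt "0.323 -0.205 0.01 0.1044" --pt "0.323 -0.205 0.01 0.1044" --pt "0.323 -0.205 0.01 0.1044" --pt "0.323 -0.205 0.01 0.1044" --pt "0.323 -0.205 0.01 0.1044" --claw 0 --force 60

```text
time: 1.27
ee_pos: [0.499, 0.3166, 0.2415]
tcp_rot: [180.0, -0.0, -179.9]
wrist_force: [-0.9, 0.8, -0.1]
opening: 0.0856
grasp_force: 0.0
```

```bash
cat > shot.py <<'E'
import sys,pickle
from h import *
n=sys.argv[1]; o,im=cam('wrist'); save(n+'.png',im); pickle.dump(o,open(n+'.pkl','wb'))
print(o['time'],o['ee_pos'],o['tcp_rot'])
E
python3 shot.py w1
```

```text
1.2667 [0.49900752 0.31663784 0.24145811] [ 1.79990980e+02 -1.47756434e-03 -1.79892083e+02]
```

Emit:
servo_tool --pt "0 -0.03 0 0" --pt "0 -0.06 0 0" --pt "0 -0.06 0 0" --pt "0 -0.06 0 0" --pt "0 -0.06 0 0"

```text
time: 1.73
ee_pos: [0.4997, 0.2565, 0.2416]
tcp_rot: [180.0, 0.0, -180.0]
wrist_force: [-0.2, 0.2, 0.0]
opening: 0.085
grasp_force: 0.0
```

```bash
python3 shot.py w2; python3 -c "
import cv2,numpy as np
a=cv2.imread('pics/w1.png');b=cv2.imread('pics/w2.png')
cv2.imwrite('pics/w12.png',np.vstack([a[100:400],b[100:400]]))"
```

```text
1.7333 [0.49969933 0.25645018 0.2416134 ] [ 1.79965302e+02  3.12005010e-02 -1.79952276e+02]
```

View pics/w12.png

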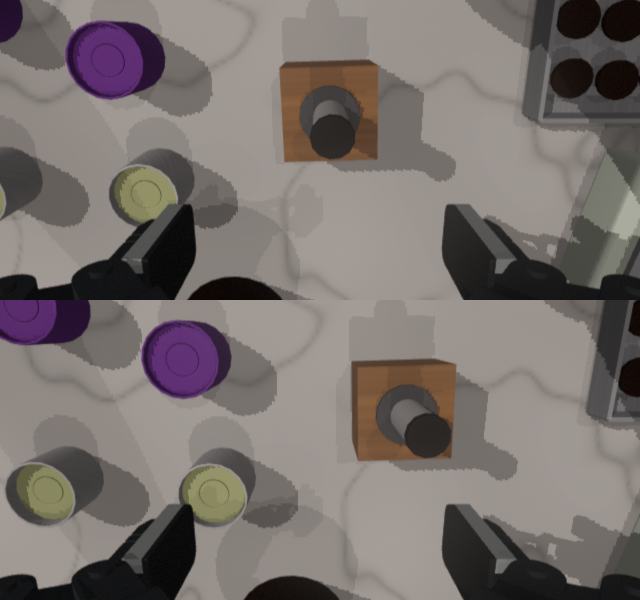

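Wrist pair (rows 100–400 of each): the close view confirms the gauge, with a dark cap and grey collar on the wooden block. Its cap is at (332,235) in w1 and (428,235) in w2, and its collar at (330,215) and (407,214). The left tin's ring is at (146,293) and (214,292), and the middle tin's ring is at (47,291) in w2. The purple tins are clearly different.

Run:
```python
from h import *; import pickle
o1,o2=[pickle.load(open(f'w{i}.pkl','rb')) for i in(1,2)]
for k,a,b in [('cap',(332,235),(428,235)),('collar',(330,215),(407,214)),('ringL',(146,293),(214,292)),
 ('blk',(280,163),(352,262-100+100-100+2)),('rimL',(144,294),(213.5,292))]:
    print(k,*[np.round(v,4) for v in tri([ray('wrist',a,o1),ray('wrist',b,o2)])])
for k,p,o,z in [('cap',(332,235),o1,.134),('cap',(428,235),o2,.134),('collar',(330,215),o1,.068),('collar',(407,214),o2,.068),('rimL',(144,294),o1,.05),('rimL',(213.5,292),o2,.05),('ringL',(214,292),o2,.035)]:
    print(k,np.round(atz('wrist',p,z,o),4))
for i,o in((1,o1),(2,o2)):
    im=cv2.imread(f'pics/w{i}.png'); g=cv2.cvtColor(im,cv2.COLOR_BGR2HSV)
    m=cv2.inRange(g,(5,90,40),(20,255,200)); n,l,s,c=cv2.connectedComponentsWithStats(m); j=1+np.argmax(s[1:,4]); print('wood',s[j],c[j])
```

```text
cap [0.4967 0.3266 0.1326] [0.0004 0.0004]
collar [0.4972 0.3272 0.0665] [0. 0.]
ringL [0.5727 0.1657 0.0419] [0.0001 0.0001]
blk [0.4606 0.286  0.0336] [0.0008 0.0008]
rimL [0.5701 0.1672 0.0494] [0.0005 0.0005]
cap [0.4959 0.3265 0.134 ]
cap [0.4967 0.3262 0.134 ]
collar [0.4968 0.3271 0.068 ]
collar [0.4969 0.3268 0.068 ]
rimL [0.5705 0.1674 0.05  ]
rimL [0.5693 0.1674 0.05  ]
ringL [0.5754 0.1638 0.035 ]
wood [ 280  161   98  101 6031] [328.80351517 204.6511358 ]
wood [ 352  160  104  101 6098] [396.42669728 201.87438504]
```

Scaled: -16.2 cm / 100 = -0.162, 7.03 cm / 100 = 0.0703.

Emit:
servo_tool --pt "-0.0029 0.035 0 0" --pt "-0.0029 0.0703 0 0" --pt "-0.0029 0.0703 0 0" --pt "-0.0029 0.0703 -0.01 0" --pt "-0.0029 0.0703 -0.04 0" --pt "-0.0029 0.0703 -0.07 0" --pt "-0.0029 0.0703 -0.1 0" --pt "-0.0029 0.0703 -0.13 0" --pt "-0.0029 0.0703 -0.15 0" --pt "-0.0029 0.0703 -0.162 0" --pt "-0.0029 0.0703 -0.162 0" --pt "-0.0029 0.0703 -0.162 0" --pt "-0.0029 0.0703 -0.162 0"

```text
time: 2.87
ee_pos: [0.4978, 0.3264, 0.0809]
tcp_rot: [179.9, 0.1, -180.0]
wrist_force: [0.8, -0.1, 0.6]
opening: 0.0851
grasp_force: 0.0
```

Run:
```python
from h import *
_,s=cam('side'); save('s1.png',cv2.resize(s[100:300,120:380],None,fx=3,fy=3))
```

```text
(no output)
```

View pics/s1.png

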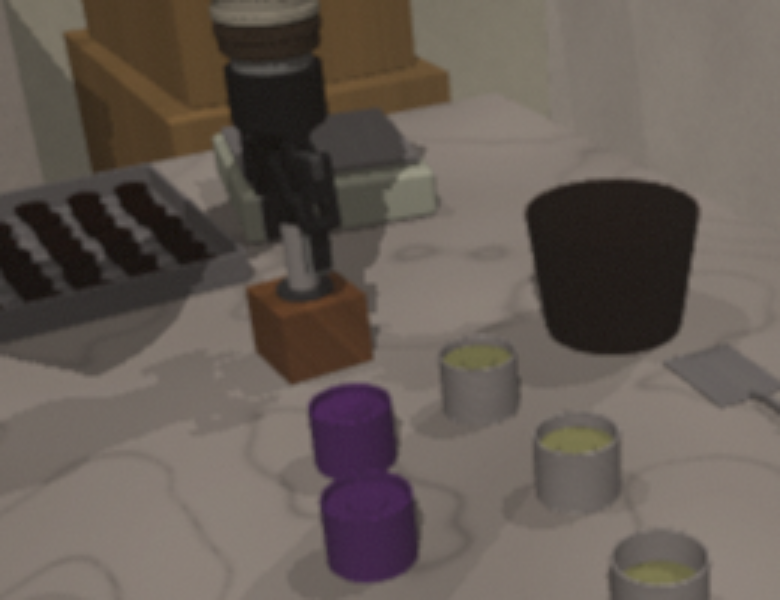

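Side crop: the fingers straddle the barrel (about (300,255) in the crop) above the collar. Closing now.

Emit:
servo_tool --pt "0 0 0 0" --pt "0 0 0 0" --pt "0 0 0 0" --pt "0 0 0 0" --pt "0 0 0 0" --pt "0 0 0 0" --pt "0 0 0 0" --pt "0 0 0 0" --pt "0 0 0 0" --pt "0 0 0 0" --claw 1 --force 60

```text
time: 3.75
ee_pos: [0.4973, 0.3261, 0.0796]
tcp_rot: [180.0, 0.0, -180.0]
wrist_force: [-0.3, 0.5, 4.7]
opening: 0.0247
grasp_force: 58.6
```

Scaled: 11 cm / 100 = 0.11, 10 cm / 100 = 0.1.

Emit:
servo_tool --pt "0 0 0.01 0" --pt "0 0 0.025 0" --pt "0 0 0.045 0" --pt "0 0 0.065 0" --pt "0 0 0.085 0" --pt "0 0 0.1 0" --pt "0 0 0.11 0" --pt "0 0 0.11 0" --pt "0 0 0.11 0" --pt "0 0 0.11 0"

```text
time: 4.58
ee_pos: [0.4969, 0.3258, 0.188]
tcp_rot: [-179.9, -0.1, -180.0]
wrist_force: [0.7, -0.7, -2.1]
opening: 0.0246
grasp_force: 58.8
```

Run:
```python
from h import *
# tilt + slip check from side view; gauge alone in image
o,s=cam('side'); 
c=get_calibration('side'); print(o['ee_pos'],o['wrist_force'])
_,w=cam('wrist')
uv=cv2.projectPoints(np.array([[*o['ee_pos'][:2],o['ee_pos'][2]-.07]]),np.array(c['rvec']),np.array(c['tvec']),np.array([[c['fx'],0,c['cx']],[0,c['fy'],c['cy']],[0,0,1]]),None)[0].ravel(); print(uv)
u,v=uv.astype(int); a=cv2.resize(s[v-70:v+40,u-70:u+70],(560,440))
print(u-70,v-70)
save('s2.png',a)
```

```text
[0.49686549 0.32580945 0.18798608] [ 0.74866946 -0.73285648 -2.05055456]
[217.95026695 175.38352632]
147 105
```

View pics/s2.png

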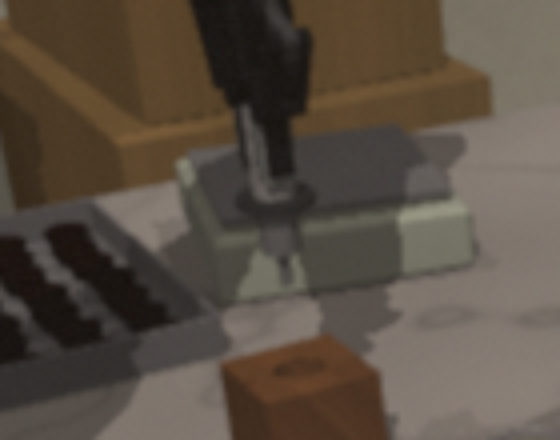

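Side crop: the gauge hangs upright. Its tip at about image (219,176) matches the expected (218,175), and the holder hole is empty below. Next I'll take wrist pictures over the tins.

Scaled: -23.6 cm / 100 = -0.236, -20 cm / 100 = -0.2.

Emit:
servo_tool --pt "0.015 -0.04 0.01 0" --pt "0.03 -0.08 0.02 0" --pt "0.045 -0.12 0.02 0" --pt "0.063 -0.16 0.02 0" --pt "0.063 -0.2 0.02 0" --pt "0.063 -0.236 0.02 0" --pt "0.063 -0.236 0.02 0" --pt "0.063 -0.236 0.02 0" --pt "0.063 -0.236 0.02 0" --pt "0.063 -0.236 0.02 0" --pt "0.063 -0.236 0.02 0"

```text
time: 5.6
ee_pos: [0.56, 0.0912, 0.209]
tcp_rot: [180.0, -0.0, -179.9]
wrist_force: [-0.2, 0.5, -2.1]
opening: 0.0248
grasp_force: 59.3
```

```bash
python3 shot.py v1
```

```text
5.6 [0.56001264 0.09124547 0.20897032] [ 1.79996521e+02 -2.71981565e-02 -1.79885493e+02]
```

Scaled: -15.5 cm / 100 = -0.155, -12 cm / 100 = -0.12.

Emit:
servo_tool --pt "0 -0.04 0 0" --pt "0 -0.08 0 0" --pt "0 -0.12 0 0" --pt "0 -0.155 0 0" --pt "0 -0.155 0 0" --pt "0 -0.155 0 0" --pt "0 -0.155 0 0" --pt "0 -0.155 0 0"

```text
time: 6.32
ee_pos: [0.5603, -0.0636, 0.2092]
tcp_rot: [180.0, -0.0, -179.9]
wrist_force: [-0.0, 0.9, -0.8]
opening: 0.0245
grasp_force: 59.7
```

```bash
python3 shot.py v2
```

```text
6.3167 [ 0.5603117  -0.06359359  0.20924218] [ 1.79983985e+02 -3.39893581e-03 -1.79888272e+02]
```

Scaled: -14.5 cm / 100 = -0.145, -12 cm / 100 = -0.12.

Emit:
servo_tool --pt "0 -0.04 0 0" --pt "0 -0.08 0 0" --pt "0 -0.12 0 0" --pt "0 -0.145 0 0" --pt "0 -0.145 0 0" --pt "0 -0.145 0 0" --pt "0 -0.145 0 0" --pt "0 -0.145 0 0"

```text
time: 7.03
ee_pos: [0.5605, -0.2085, 0.2094]
tcp_rot: [180.0, 0.0, -179.9]
wrist_force: [0.1, -0.6, -1.7]
opening: 0.0244
grasp_force: 60.0
```

```bash
python3 shot.py v3; python3 -c "
import cv2,numpy as np
ims=[cv2.imread(f'pics/v{i}.png') for i in(1,2,3)]
cv2.imwrite('pics/v123.png',np.vstack([a[130:330] for a in ims]))"
```

```text
7.0333 [ 0.56050399 -0.20845277  0.20942529] [ 1.79987655e+02  8.61175334e-03 -1.79876062e+02]
```

View pics/v123.png

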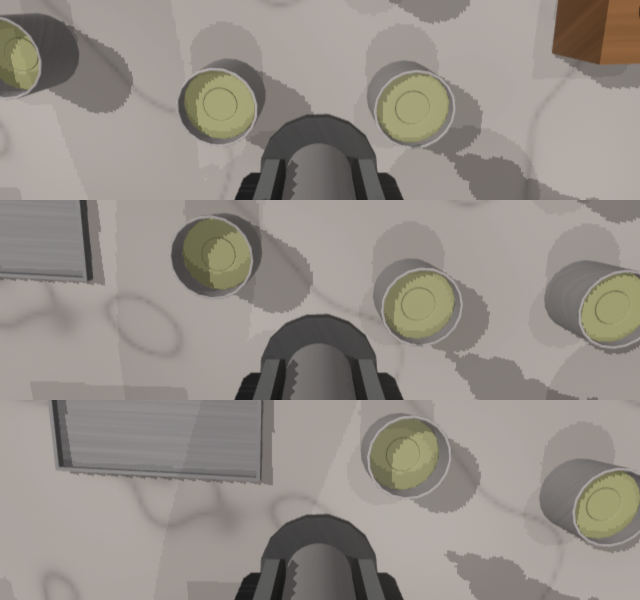

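Wrist views (crop, rows offset): the rings in full-image pixels are L v1(412,237) v2(612,236), M v1(220,233) v2(418,234) v3(604,233) and R v2(219,185) v3(403,183). R's filling sits clearly lower.

Run:
```python
from h import *; import pickle
o={i:pickle.load(open(f'v{i}.pkl','rb')) for i in(1,2,3)}
D={'L':{1:(412,237),2:(612,236)},'M':{1:(220,233),2:(418,234),3:(604,233)},'R':{1:(24,183),2:(219,185),3:(403,183)},
'rimL':{1:(414.5,234),2:(617,238)},'rimM':{1:(218,235),2:(421.5,236)},'rimR':{2:(212.5,186),3:(409,186)}}
for k,d in D.items():
    x,e=tri([ray('wrist',p,o[i]) for i,p in d.items()]); print(k,np.round(x,4),np.round(e,4))
# refine with ellipse fits of yellow
for k,z,c in [('tray',.01,[(63,465-270),(262,478-270)])]:
    for p in c: print(k,np.round(atz('wrist',p,z,o[3]),4))
```

```text
L [0.5734 0.165  0.0416] [0.0003 0.0003]
M [0.572  0.0159 0.0382] [0.0004 0.0006 0.0003]
R [ 0.5356 -0.1403  0.0234] [0.0007 0.0012 0.0006]
rimL [0.572  0.166  0.0455] [0.0016 0.0016]
rimM [0.5717 0.0164 0.0463] [0.0005 0.0005]
rimR [ 0.5343 -0.1402  0.0463] [0. 0.]
tray [ 0.5473 -0.4188  0.01  ]
tray [ 0.5579 -0.2542  0.01  ]
```

Scaled: -11.1 cm / 100 = -0.111, 6.85 cm / 100 = 0.0685.

Emit:
servo_tool --pt "-0.013 0.034 0 0" --pt "-0.0255 0.0685 0 0" --pt "-0.0255 0.0685 0 0" --pt "-0.0255 0.0685 -0.01 0" --pt "-0.0255 0.0685 -0.035 0" --pt "-0.0255 0.0685 -0.06 0" --pt "-0.0255 0.0685 -0.08 0" --pt "-0.0255 0.0685 -0.1 0" --pt "-0.0255 0.0685 -0.111 0" --pt "-0.0255 0.0685 -0.111 0" --pt "-0.0255 0.0685 -0.111 0" --pt "-0.0255 0.0685 -0.111 0" --pt "-0.0255 0.0685 -0.111 0"

```text
time: 8.17
ee_pos: [0.5353, -0.1417, 0.0996]
tcp_rot: [-180.0, 0.1, -180.0]
wrist_force: [-0.4, -0.3, -2.2]
opening: 0.0247
grasp_force: 60.2
```

Scaled: -0.2 cm / 100 = -0.002, -0.1 cm / 100 = -0.001.

Emit:
servo_tool --pt "0 0 -0.001 0" --pt "0 0 -0.002 0" --pt "0 0 -0.002 0" --pt "0 0 -0.002 0"

```text
time: 8.5
ee_pos: [0.5347, -0.1415, 0.0964]
tcp_rot: [180.0, 0.0, -180.0]
wrist_force: [0.0, -1.2, -2.3]
opening: 0.0249
grasp_force: 60.2
```

Scaled: -0.2 cm / 100 = -0.002, -0.1 cm / 100 = -0.001.

Emit:
servo_tool --pt "0 0 -0.001 0" --pt "0 0 -0.002 0" --pt "0 0 -0.002 0" --pt "0 0 -0.002 0"

```text
time: 8.83
ee_pos: [0.5348, -0.1415, 0.0946]
tcp_rot: [-180.0, 0.0, -180.0]
wrist_force: [-0.1, 0.1, 2.9]
opening: 0.0249
grasp_force: 60.2
```

Emit:
servo_tool --pt "0 0 -0.001 0" --pt "0 0 -0.001 0" --pt "0 0 -0.001 0" --pt "0 0 -0.001 0"

```text
time: 9.17
ee_pos: [0.5348, -0.1415, 0.0936]
tcp_rot: [-180.0, 0.0, -180.0]
wrist_force: [0.3, 0.7, 2.8]
opening: 0.0246
grasp_force: 60.2
```

Scaled: -0.1 cm / 100 = -0.001.

Emit:
servo_tool --pt "0 0 -0.001 0" --pt "0 0 -0.001 0" --pt "0 0 -0.001 0" --pt "0 0 -0.001 0"

```text
time: 9.5
ee_pos: [0.5348, -0.1416, 0.0924]
tcp_rot: [-180.0, 0.0, -180.0]
wrist_force: [-0.3, 0.2, 4.6]
opening: 0.0246
grasp_force: 60.2
```

Scaled: -0.1 cm / 100 = -0.001.

Emit:
servo_tool --pt "0 0 -0.001 0" --pt "0 0 -0.001 0" --pt "0 0 -0.001 0" --pt "0 0 -0.001 0"

```text
time: 9.83
ee_pos: [0.5348, -0.1415, 0.0915]
tcp_rot: [-180.0, 0.0, -180.0]
wrist_force: [-0.6, -0.1, 6.0]
opening: 0.0248
grasp_force: 60.3
```

Run:
```python
from h import *
f=[]
for i in range(8):
    camera('top'); f.append(get_obs()['wrist_force'][2])
print(np.mean(f),np.std(f),get_obs()['ee_pos'])
```

```text
5.61728393410192 0.33158733550329617 [ 0.53479587 -0.14152191  0.09146048]
```

Tin R is firm: 7.4 N after about 4.7 mm of total travel. Next is M.

Scaled: 15.77 cm / 100 = 0.1577, 3.7 cm / 100 = 0.037.

Emit:
servo_tool --pt "0 0 0.01 0" --pt "0 0 0.03 0" --pt "0 0 0.05 0" --pt "0 0 0.06 0" --pt "0 0 0.06 0" --pt "0.012 0.04 0.06 0" --pt "0.024 0.08 0.06 0" --pt "0.037 0.12 0.06 0" --pt "0.037 0.1577 0.06 0" --pt "0.037 0.1577 0.06 0" --pt "0.037 0.1577 0.06 0" --pt "0.037 0.1577 0.04 0" --pt "0.037 0.1577 0.025 0" --pt "0.037 0.1577 0.023 0" --pt "0.037 0.1577 0.023 0" --pt "0.037 0.1577 0.023 0"

```text
time: 11.57
ee_pos: [0.5716, 0.0155, 0.1146]
tcp_rot: [-180.0, -0.0, 180.0]
wrist_force: [0.8, -0.4, -1.9]
opening: 0.0247
grasp_force: 60.3
```

Scaled: -0.2 cm / 100 = -0.002, -0.1 cm / 100 = -0.001.

Emit:
servo_tool --pt "0 0 -0.001 0" --pt "0 0 -0.002 0" --pt "0 0 -0.002 0" --pt "0 0 -0.002 0"

```text
time: 11.9
ee_pos: [0.5718, 0.0161, 0.1127]
tcp_rot: [-180.0, 0.0, -180.0]
wrist_force: [-0.1, -0.3, -1.9]
opening: 0.0249
grasp_force: 60.3
```

Emit:
servo_tool --pt "0 0 -0.001 0" --pt "0 0 -0.001 0" --pt "0 0 -0.001 0" --pt "0 0 -0.001 0"

```text
time: 12.23
ee_pos: [0.5717, 0.0162, 0.1113]
tcp_rot: [-180.0, -0.0, -180.0]
wrist_force: [1.3, 0.1, -1.0]
opening: 0.0246
grasp_force: 60.3
```

Scaled: -0.1 cm / 100 = -0.001.

Emit:
servo_tool --pt "0 0 -0.001 0" --pt "0 0 -0.001 0" --pt "0 0 -0.001 0" --pt "0 0 -0.001 0"

```text
time: 12.57
ee_pos: [0.5717, 0.0162, 0.1103]
tcp_rot: [180.0, -0.0, -180.0]
wrist_force: [-0.1, 0.6, -1.1]
opening: 0.0248
grasp_force: 60.3
```

Scaled: -0.1 cm / 100 = -0.001.

Emit:
servo_tool --pt "0 0 -0.001 0" --pt "0 0 -0.001 0" --pt "0 0 -0.001 0" --pt "0 0 -0.001 0"

```text
time: 12.9
ee_pos: [0.5717, 0.0162, 0.1093]
tcp_rot: [-180.0, -0.0, -180.0]
wrist_force: [0.1, -0.1, -2.1]
opening: 0.0245
grasp_force: 60.3
```

No contact yet, so I'll continue in safe 2 mm steps.

Scaled: -0.2 cm / 100 = -0.002, -0.1 cm / 100 = -0.001.

Emit:
servo_tool --pt "0 0 -0.001 0" --pt "0 0 -0.002 0" --pt "0 0 -0.002 0" --pt "0 0 -0.002 0"

```text
time: 13.23
ee_pos: [0.5718, 0.0162, 0.1076]
tcp_rot: [180.0, 0.0, -180.0]
wrist_force: [-0.2, 0.6, 0.2]
opening: 0.0246
grasp_force: 60.2
```

Scaled: -0.15 cm / 100 = -0.0015, -0.1 cm / 100 = -0.001.

Emit:
servo_tool --pt "0 0 -0.001 0" --pt "0 0 -0.0015 0" --pt "0 0 -0.0015 0" --pt "0 0 -0.0015 0"

```text
time: 13.57
ee_pos: [0.5718, 0.0162, 0.1061]
tcp_rot: [180.0, 0.0, -180.0]
wrist_force: [-0.6, -0.0, 3.1]
opening: 0.0248
grasp_force: 60.2
```

Scaled: -0.1 cm / 100 = -0.001.

Emit:
servo_tool --pt "0 0 -0.001 0" --pt "0 0 -0.001 0" --pt "0 0 -0.001 0" --pt "0 0 -0.001 0"

```text
time: 13.9
ee_pos: [0.5718, 0.0162, 0.1049]
tcp_rot: [-180.0, 0.0, -180.0]
wrist_force: [1.2, 0.2, 4.4]
opening: 0.0247
grasp_force: 60.3
```

Scaled: -0.1 cm / 100 = -0.001.

Emit:
servo_tool --pt "0 0 -0.001 0" --pt "0 0 -0.001 0" --pt "0 0 -0.001 0" --pt "0 0 -0.001 0"

```text
time: 14.23
ee_pos: [0.5718, 0.0162, 0.1039]
tcp_rot: [-180.0, 0.0, -180.0]
wrist_force: [-0.2, 0.1, 4.7]
opening: 0.0245
grasp_force: 60.4
```

Scaled: -0.09 cm / 100 = -0.0009.

Emit:
servo_tool --pt "0 0 -0.0009 0" --pt "0 0 -0.0009 0" --pt "0 0 -0.0009 0" --pt "0 0 -0.0009 0" --pt "0 0 -0.0009 0"

```text
time: 14.65
ee_pos: [0.5718, 0.0162, 0.1031]
tcp_rot: [180.0, 0.0, -180.0]
wrist_force: [-0.6, -0.6, 6.1]
opening: 0.0245
grasp_force: 60.4
```

Run:
```python
from h import *
f=[]
for i in range(8):
    camera('top'); f.append(get_obs()['wrist_force'][2])
print(np.mean(f),np.std(f),get_obs()['ee_pos'])
```

```text
5.4840100919760815 0.5643973025684544 [0.57177107 0.01623642 0.10305244]
```

M is firm too (about 7.3 N at 4.6 mm). Next is L.

Scaled: 14.9 cm / 100 = 0.149, 1.35 cm / 100 = 0.0135.

Emit:
servo_tool --pt "0 0 0.01 0" --pt "0 0 0.03 0" --pt "0 0 0.05 0" --pt "0 0 0.05 0" --pt "0 0 0.05 0" --pt "0.001 0.04 0.05 0" --pt "0.001 0.08 0.05 0" --pt "0.001 0.12 0.05 0" --pt "0.001 0.149 0.05 0" --pt "0.001 0.149 0.05 0" --pt "0.001 0.149 0.05 0" --pt "0.001 0.149 0.03 0" --pt "0.001 0.149 0.015 0" --pt "0.001 0.149 0.0135 0" --pt "0.001 0.149 0.0135 0" --pt "0.001 0.149 0.0135 0"

```text
time: 16.38
ee_pos: [0.5727, 0.1645, 0.1167]
tcp_rot: [-180.0, -0.0, 180.0]
wrist_force: [1.2, 0.5, -1.8]
opening: 0.0247
grasp_force: 60.3
```

Scaled: -0.2 cm / 100 = -0.002, -0.1 cm / 100 = -0.001.

Emit:
servo_tool --pt "0 0 -0.001 0" --pt "0 0 -0.002 0" --pt "0 0 -0.002 0" --pt "0 0 -0.002 0"

```text
time: 16.72
ee_pos: [0.5728, 0.1652, 0.1148]
tcp_rot: [180.0, 0.0, -180.0]
wrist_force: [0.1, -0.9, -1.3]
opening: 0.025
grasp_force: 60.3
```

Scaled: -0.1 cm / 100 = -0.001.

Emit:
servo_tool --pt "0 0 -0.001 0" --pt "0 0 -0.001 0" --pt "0 0 -0.001 0" --pt "0 0 -0.001 0"

```text
time: 17.05
ee_pos: [0.5726, 0.1652, 0.1134]
tcp_rot: [-180.0, -0.0, -180.0]
wrist_force: [-0.4, 0.1, -2.0]
opening: 0.0246
grasp_force: 60.3
```

Scaled: -0.1 cm / 100 = -0.001.

Emit:
servo_tool --pt "0 0 -0.001 0" --pt "0 0 -0.001 0" --pt "0 0 -0.001 0" --pt "0 0 -0.001 0"

```text
time: 17.38
ee_pos: [0.5726, 0.1652, 0.1124]
tcp_rot: [180.0, -0.0, -180.0]
wrist_force: [-0.8, 0.6, -1.5]
opening: 0.0246
grasp_force: 60.3
```

Scaled: -0.15 cm / 100 = -0.0015, -0.1 cm / 100 = -0.001.

Emit:
servo_tool --pt "0 0 -0.001 0" --pt "0 0 -0.0015 0" --pt "0 0 -0.0015 0" --pt "0 0 -0.0015 0"

```text
time: 17.72
ee_pos: [0.5728, 0.1653, 0.1112]
tcp_rot: [180.0, 0.0, -180.0]
wrist_force: [0.3, -1.0, 1.7]
opening: 0.0245
grasp_force: 60.3
```

Scaled: -0.1 cm / 100 = -0.001.

Emit:
servo_tool --pt "0 0 -0.001 0" --pt "0 0 -0.001 0" --pt "0 0 -0.001 0" --pt "0 0 -0.001 0"

```text
time: 18.05
ee_pos: [0.5728, 0.1652, 0.1101]
tcp_rot: [180.0, 0.0, -180.0]
wrist_force: [0.8, 0.3, 1.3]
opening: 0.0247
grasp_force: 60.3
```

Scaled: -0.1 cm / 100 = -0.001.

Emit:
servo_tool --pt "0 0 -0.001 0" --pt "0 0 -0.001 0" --pt "0 0 -0.001 0" --pt "0 0 -0.001 0"

```text
time: 18.38
ee_pos: [0.5727, 0.1653, 0.1089]
tcp_rot: [180.0, 0.0, -180.0]
wrist_force: [0.3, -0.1, 2.1]
opening: 0.0246
grasp_force: 60.3
```

Scaled: -0.15 cm / 100 = -0.0015, -0.1 cm / 100 = -0.001.

Emit:
servo_tool --pt "0 0 -0.0005 0" --pt "0 0 -0.001 0" --pt "0 0 -0.0015 0" --pt "0 0 -0.0015 0" --pt "0 0 -0.0015 0"

```text
time: 18.8
ee_pos: [0.5727, 0.1652, 0.1074]
tcp_rot: [180.0, 0.0, -180.0]
wrist_force: [1.1, 1.0, 3.0]
opening: 0.0249
grasp_force: 60.3
```

Scaled: -0.15 cm / 100 = -0.0015, -0.1 cm / 100 = -0.001.

Emit:
servo_tool --pt "0 0 -0.0005 0" --pt "0 0 -0.001 0" --pt "0 0 -0.0015 0" --pt "0 0 -0.0015 0" --pt "0 0 -0.0015 0"

```text
time: 19.22
ee_pos: [0.5727, 0.1652, 0.1059]
tcp_rot: [180.0, 0.0, -180.0]
wrist_force: [0.7, 0.4, 4.5]
opening: 0.0245
grasp_force: 60.4
```

Soft: 5.8 N at 6.1 mm, where a firm filling would read 8.8 N. I'll continue to about half travel.

Emit:
servo_tool --pt "0 0 -0.001 0" --pt "0 0 -0.002 0" --pt "0 0 -0.003 0" --pt "0 0 -0.003 0" --pt "0 0 -0.003 0"

```text
time: 19.63
ee_pos: [0.5727, 0.1652, 0.1029]
tcp_rot: [180.0, 0.0, -180.0]
wrist_force: [-0.9, 0.6, 4.6]
opening: 0.0248
grasp_force: 60.5
```

Scaled: -0.15 cm / 100 = -0.0015, -0.1 cm / 100 = -0.001.

Emit:
servo_tool --pt "0 0 -0.001 0" --pt "0 0 -0.0015 0" --pt "0 0 -0.0015 0" --pt "0 0 -0.0015 0" --pt "0 0 -0.0015 0"

```text
time: 20.05
ee_pos: [0.5727, 0.1652, 0.1015]
tcp_rot: [180.0, 0.0, -180.0]
wrist_force: [0.2, 0.8, 5.9]
opening: 0.0249
grasp_force: 60.5
```

L is the soft one. Now I'll bring the gauge back above the holder.

Scaled: 16.09 cm / 100 = 0.1609, -7.54 cm / 100 = -0.0754.

Emit:
servo_tool --pt "0 0 0.015 0" --pt "0 0 0.04 0" --pt "0 0 0.07 0" --pt "0 0 0.09 0" --pt "0 0 0.09 0" --pt "-0.02 0.04 0.09 0" --pt "-0.04 0.08 0.09 0" --pt "-0.06 0.12 0.09 0" --pt "-0.0754 0.1609 0.09 0" --pt "-0.0754 0.1609 0.09 0" --pt "-0.0754 0.1609 0.09 0" --pt "-0.0754 0.1609 0.09 0" --pt "-0.0754 0.1609 0.09 0"

```text
time: 21.13
ee_pos: [0.4974, 0.3252, 0.1904]
tcp_rot: [-179.9, -0.1, 180.0]
wrist_force: [0.7, 0.2, -1.6]
opening: 0.0246
grasp_force: 60.3
```

Run:
```python
from h import *
o,s=cam('side'); print(o['ee_pos'])
s2=cv2.resize(s[100:235,150:290],(560,540)); 
save('s3.png',s2)
```

```text
[0.49735948 0.32523218 0.19037802]
```

View pics/s3.png

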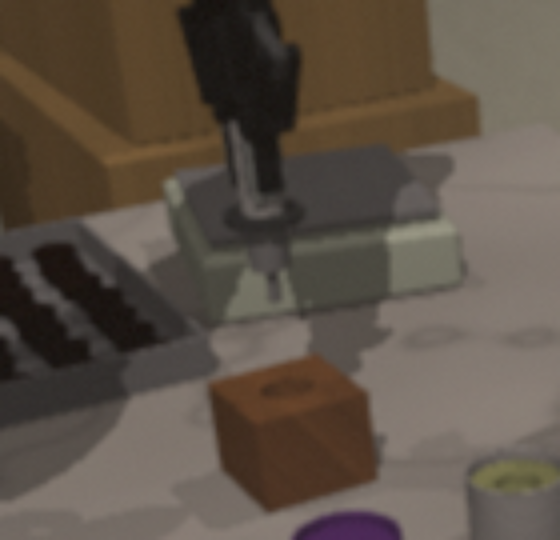

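Side crop: the gauge is upright above the hole, in the same pose as when it was lifted. The dent shows in the left tin at crop (515,485). Lowering now.

Scaled: -10.5 cm / 100 = -0.105, -9.5 cm / 100 = -0.095.

Emit:
servo_tool --pt "0 0 0 0" --pt "0 0 0 0" --pt "0 0 -0.01 0" --pt "0 0 -0.03 0" --pt "0 0 -0.05 0" --pt "0 0 -0.065 0" --pt "0 0 -0.08 0" --pt "0 0 -0.095 0" --pt "0 0 -0.105 0" --pt "0 0 -0.105 0" --pt "0 0 -0.105 0"

```text
time: 22.1
ee_pos: [0.4971, 0.3257, 0.086]
tcp_rot: [-180.0, -0.0, 180.0]
wrist_force: [-0.6, 0.2, -1.0]
opening: 0.0245
grasp_force: 60.3
```

Scaled: -0.4 cm / 100 = -0.004, -0.2 cm / 100 = -0.002.

Emit:
servo_tool --pt "0 0 -0.002 0" --pt "0 0 -0.004 0" --pt "0 0 -0.004 0" --pt "0 0 -0.004 0"

```text
time: 22.43
ee_pos: [0.4974, 0.3262, 0.0828]
tcp_rot: [180.0, 0.0, -180.0]
wrist_force: [0.0, -0.2, -1.5]
opening: 0.0246
grasp_force: 60.3
```

Scaled: -0.25 cm / 100 = -0.0025, -0.2 cm / 100 = -0.002.

Emit:
servo_tool --pt "0 0 -0.001 0" --pt "0 0 -0.002 0" --pt "0 0 -0.0025 0" --pt "0 0 -0.0025 0"

```text
time: 22.77
ee_pos: [0.4972, 0.3261, 0.0797]
tcp_rot: [-180.0, -0.0, -180.0]
wrist_force: [0.1, 0.2, -2.6]
opening: 0.0249
grasp_force: 60.3
```

Scaled: -0.1 cm / 100 = -0.001, -0.05 cm / 100 = -0.0005.

Emit:
servo_tool --pt "0 0 -0.0005 0" --pt "0 0 -0.001 0" --pt "0 0 -0.001 0" --pt "0 0 -0.001 0"

```text
time: 23.1
ee_pos: [0.4973, 0.3261, 0.0796]
tcp_rot: [180.0, 0.0, -180.0]
wrist_force: [-2.2, -1.7, 5.2]
opening: 0.0245
grasp_force: 60.9
```

Seated, as the force stepped up at the home height. Releasing.

Scaled: 0.05 cm / 100 = 0.0005.

Emit:
servo_tool --pt "0 0 0.0005 0" --pt "0 0 0.0005 0" --pt "0 0 0.0005 0" --pt "0 0 0.0005 0" --pt "0 0 0.0005 0" --pt "0 0 0.0005 0" --pt "0 0 0.0005 0" --pt "0 0 0.0005 0" --pt "0 0 0.0005 0" --pt "0 0 0.0005 0" --claw 0

```text
time: 23.93
ee_pos: [0.4973, 0.3261, 0.0794]
tcp_rot: [180.0, 0.0, -180.0]
wrist_force: [0.4, 0.4, 0.1]
opening: 0.0856
grasp_force: 0.0
```

Scaled: 13 cm / 100 = 0.13, 12 cm / 100 = 0.12.

Emit:
servo_tool --pt "0 0 0.01 0" --pt "0 0 0.03 0" --pt "0 0 0.06 0" --pt "0 0 0.09 0" --pt "0 0 0.12 0" --pt "0 0 0.13 0" --pt "0 0 0.13 0" --pt "0 0 0.13 0"

```text
time: 24.6
ee_pos: [0.4975, 0.3262, 0.2094]
tcp_rot: [180.0, 0.0, -180.0]
wrist_force: [-0.5, 0.4, -0.7]
opening: 0.0853
grasp_force: 0.0
```

Run:
```python
from h import *
o,s=cam('side'); print(o['ee_pos'],o['opening'])
o,t=cam('wrist')
a=cv2.resize(s[100:250,150:350],(560,420)); b=cv2.resize(t,(560,420))
save('s4.png',a[:300]); cv2.imwrite('pics/s4.png',np.hstack([cv2.resize(s[130:280,180:330],(380,380)),cv2.resize(t,(420,315),interpolation=3)[:380] if 0 else cv2.copyMakeBorder(cv2.resize(t,(420,315)),0,65,0,0,cv2.BORDER_CONSTANT)])[:,:,::-1])
```

```text
[0.49747257 0.32621896 0.20944824] 0.08525372701153733
```

View pics/s4.png

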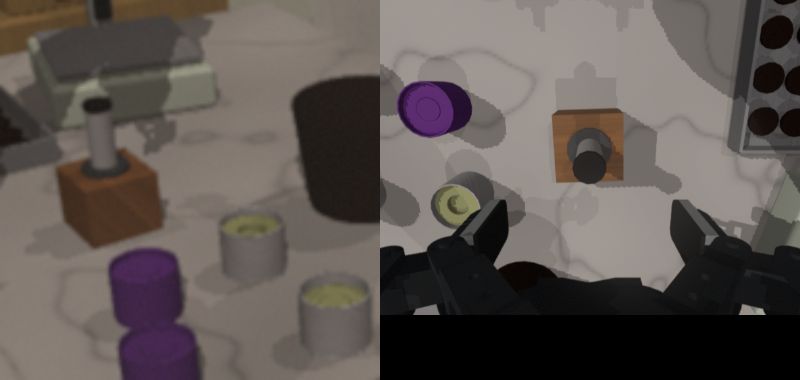

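The gauge stands upright in the holder (wrist tile, cap (588,166)), and the left tin's dent shows at (457,205). Before grasping that tin I'll check clearance to the tub.

Run:
```python
from h import *
print([np.round(atz('top',p,.11),3) for p in [(160,160),(237,160),(198,124),(198,200)]])
print([np.round(atz('side',p,.11),3) for p in [(296,172),(352,172)]])
o=get_obs(); print(np.round(atz('wrist',((457-380)/420*640,205*640/420),.035,o),4),o['ee_pos'])
```

```text
[array([0.747, 0.295, 0.11 ]), array([0.74 , 0.151, 0.11 ]), array([0.816, 0.224, 0.11 ]), array([0.666, 0.224, 0.11 ])]
[array([0.675, 0.249, 0.11 ]), array([0.789, 0.167, 0.11 ])]
[0.5763 0.1609 0.035 ] [0.49685827 0.32586005 0.20765145]
```

Scaled: -19.3 cm / 100 = -0.193, -16.07 cm / 100 = -0.1607.

Emit:
servo_tool --pt "0.02 -0.04 0 0" --pt "0.04 -0.08 0 0" --pt "0.06 -0.12 0 0" --pt "0.0745 -0.1607 0 0" --pt "0.0745 -0.1607 0 0" --pt "0.0745 -0.1607 0 0" --pt "0.0745 -0.1607 -0.03 0" --pt "0.0745 -0.1607 -0.06 0" --pt "0.0745 -0.1607 -0.09 0" --pt "0.0745 -0.1607 -0.12 0" --pt "0.0745 -0.1607 -0.15 0" --pt "0.0745 -0.1607 -0.17 0" --pt "0.0745 -0.1607 -0.185 0" --pt "0.0745 -0.1607 -0.193 0" --pt "0.0745 -0.1607 -0.193 0" --pt "0.0745 -0.1607 -0.193 0"

```text
time: 26.03
ee_pos: [0.5713, 0.166, 0.0163]
tcp_rot: [-180.0, -0.0, -179.9]
wrist_force: [-0.3, 0.1, 0.2]
opening: 0.0855
grasp_force: 0.0
```

Emit:
servo_tool --pt "0 0 0 0" --pt "0 0 0 0" --pt "0 0 0 0" --pt "0 0 0 0" --pt "0 0 0 0" --pt "0 0 0 0" --pt "0 0 0 0" --pt "0 0 0 0" --claw 1 --force 40

```text
time: 26.7
ee_pos: [0.5726, 0.1656, 0.0182]
tcp_rot: [180.0, 0.1, -180.0]
wrist_force: [-1.6, -1.0, 6.4]
opening: 0.0616
grasp_force: 43.8
```

Scaled: 10 cm / 100 = 0.1, 9 cm / 100 = 0.09.

Emit:
servo_tool --pt "0 0 0.01 0" --pt "0 0 0.03 0" --pt "0 0 0.05 0" --pt "0 0 0.07 0" --pt "0 0 0.09 0" --pt "0 0 0.1 0" --pt "0 0 0.1 0"

```text
time: 27.28
ee_pos: [0.573, 0.1657, 0.1195]
tcp_rot: [179.9, 0.2, -180.0]
wrist_force: [0.7, 0.1, -2.8]
opening: 0.0614
grasp_force: 44.8
```

Scaled: -50.2 cm / 100 = -0.502, -49 cm / 100 = -0.49.

Emit:
servo_tool --pt "-0.005 -0.02 0 0" --pt "-0.012 -0.05 0 0" --pt "-0.018 -0.08 0 0" --pt "-0.024 -0.11 0 0" --pt "-0.03 -0.14 0 0" --pt "-0.036 -0.17 0 0" --pt "-0.042 -0.2 0 0" --pt "-0.048 -0.23 0 0" --pt "-0.054 -0.26 0 0" --pt "-0.06 -0.29 0 0" --pt "-0.066 -0.32 0 0" --pt "-0.072 -0.35 0 0" --pt "-0.078 -0.38 0 0" --pt "-0.084 -0.41 0 0" --pt "-0.09 -0.44 0 0" --pt "-0.096 -0.47 0 0" --pt "-0.1 -0.49 0 0" --pt "-0.101 -0.502 0 0" --pt "-0.101 -0.502 0 0" --pt "-0.101 -0.502 0 0"

```text
time: 28.95
ee_pos: [0.4705, -0.3363, 0.1154]
tcp_rot: [179.9, -0.1, 180.0]
wrist_force: [0.1, 0.3, -3.0]
opening: 0.0615
grasp_force: 45.0
```

Run:
```python
from h import *
o,s=cam('side'); o2,t=cam('top'); print(o['ee_pos'],o['opening'],o['wrist_force'])
cv2.imwrite('pics/s5.png',np.hstack([cv2.resize(s,(400,300)),cv2.resize(t,(400,300))])[:,:,::-1])
```

```text
[ 0.47048838 -0.33628101  0.11539955] 0.06151887562112297 [ 0.08826931  0.30532614 -2.97829155]
```

View pics/s5.png

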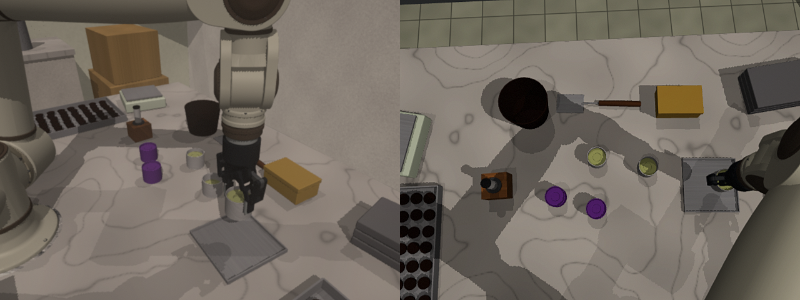

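The tin is held above the tray in both views, and the other tins stand in place. Lowering.

Scaled: -8.8 cm / 100 = -0.088, -8 cm / 100 = -0.08.

Emit:
servo_tool --pt "0 0 -0.01 0" --pt "0 0 -0.03 0" --pt "0 0 -0.05 0" --pt "0 0 -0.07 0" --pt "0 0 -0.08 0" --pt "0 0 -0.088 0" --pt "0 0 -0.088 0" --pt "0 0 -0.088 0"

```text
time: 29.72
ee_pos: [0.471, -0.3364, 0.0288]
tcp_rot: [-180.0, 0.0, -180.0]
wrist_force: [0.5, -1.2, -2.5]
opening: 0.0614
grasp_force: 45.0
```

Scaled: -0.3 cm / 100 = -0.003, -0.2 cm / 100 = -0.002.

Emit:
servo_tool --pt "0 0 -0.001 0" --pt "0 0 -0.002 0" --pt "0 0 -0.003 0" --pt "0 0 -0.003 0" --pt "0 0 -0.003 0"

```text
time: 30.13
ee_pos: [0.4708, -0.3367, 0.0256]
tcp_rot: [-180.0, 0.0, -180.0]
wrist_force: [0.6, -0.3, -3.1]
opening: 0.0619
grasp_force: 45.0
```

Scaled: -0.2 cm / 100 = -0.002, -0.1 cm / 100 = -0.001.

Emit:
servo_tool --pt "0 0 -0.001 0" --pt "0 0 -0.002 0" --pt "0 0 -0.002 0" --pt "0 0 -0.002 0"

```text
time: 30.47
ee_pos: [0.4707, -0.3366, 0.0233]
tcp_rot: [180.0, -0.0, -180.0]
wrist_force: [-0.6, 0.7, -3.2]
opening: 0.0618
grasp_force: 45.0
```

Scaled: -0.15 cm / 100 = -0.0015, -0.1 cm / 100 = -0.001.

Emit:
servo_tool --pt "0 0 -0.001 0" --pt "0 0 -0.0015 0" --pt "0 0 -0.0015 0" --pt "0 0 -0.0015 0"

```text
time: 30.8
ee_pos: [0.4707, -0.3365, 0.0218]
tcp_rot: [180.0, -0.0, -180.0]
wrist_force: [-0.3, -0.1, -3.6]
opening: 0.062
grasp_force: 45.0
```

Scaled: -0.1 cm / 100 = -0.001.

Emit:
servo_tool --pt "0 0 -0.001 0" --pt "0 0 -0.001 0" --pt "0 0 -0.001 0"

```text
time: 31.05
ee_pos: [0.4709, -0.3367, 0.0213]
tcp_rot: [-180.0, 0.0, -180.0]
wrist_force: [-1.1, 0.6, 2.3]
opening: 0.0619
grasp_force: 45.3
```

On the floor. Releasing and rising.

Emit:
servo_tool --pt "0 0 0 0" --pt "0 0 0 0" --pt "0 0 0 0" --pt "0 0 0 0" --pt "0 0 0 0" --pt "0 0 0 0" --pt "0 0 0 0" --claw 0

```text
time: 31.63
ee_pos: [0.4708, -0.3366, 0.0209]
tcp_rot: [-180.0, 0.0, -180.0]
wrist_force: [0.5, -0.6, -0.6]
opening: 0.0854
grasp_force: 0.0
```

Scaled: 18 cm / 100 = 0.18, 15 cm / 100 = 0.15.

Emit:
servo_tool --pt "0 0 0.01 0" --pt "0 0 0.03 0" --pt "0 0 0.06 0" --pt "0 0 0.09 0" --pt "0 0 0.12 0" --pt "0 0 0.15 0" --pt "0 0 0.18 0" --pt "0 0 0.18 0" --pt "0 0 0.18 0" --pt "0 0 0.18 0"

```text
time: 32.47
ee_pos: [0.4707, -0.3366, 0.2009]
tcp_rot: [-180.0, 0.0, -180.0]
wrist_force: [-0.2, -0.0, -0.6]
opening: 0.0855
grasp_force: 0.0
```

Run:
```python
from h import *
o,s=cam('side'); o2,t=cam('wrist'); print(o['ee_pos'],o['opening'])
cv2.imwrite('pics/s6.png',np.hstack([cv2.resize(s,(400,300)),cv2.resize(t,(400,300))])[:,:,::-1])
```

```text
[ 0.47073772 -0.33659038  0.20089979] 0.08552401664159132
```

View pics/s6.png

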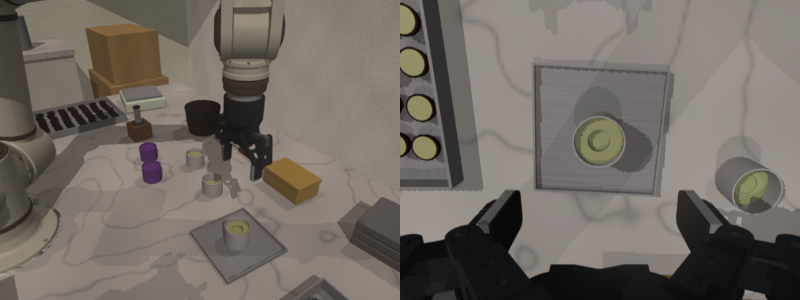

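The dented tin stands upright mid-tray (wrist tile (599,140)). The gauge is in its holder and the gripper is clear of everything.

```bash
python3 -c "
from workcell import *
print(job_done())"
```

```text
the job is handed in; nothing more can be done
None
```

The job is handed in, with no verdict shown: all three fillings were pressed to about 7.5 N (half travel), the gauge hangs upright in its holder, and the softest tin (the one nearest the holder) stands upright near the middle of the tray.

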